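# Bar the parcel bay and drop in its locking pin

### The job

Lock the parcel bay: swing its retaining bar fully shut, so that the eye at the bar's end stands between the two jaws of the keeper, then drop the long collared pin from the wooden rack down through all three holes until its collar lies on the upper jaw. Let go and leave the pin standing upright there; the short collared pin and the plain rod beside it are not the ones.

Things in the scene. Friction and masses are not known exactly. Their poses are not given: they have to be found in the camera images.
- pin: Long steel pin upright in a wooden rack (47 high, sockets 35 deep, 80 apart in a row); the others there are a short collared pin and a ball-topped rod with no collar. From its origin, the tip's centre, z up: round shaft 14 thick, 95 long; collar 56 across, 6 thick; round grip 22 thick, 45 tall (mm). At the start the tip is 12 mm above the table and x lies along the row. About 0.25 kg.
- bar (a joint): Flat retaining bar, top 80 mm above the table. 0 rad: shut, at its stop, eye between the jaws; grows to 1.2 as the free end swings out to the robot (it shuts anticlockwise from above). Stays where left, friction 0.2 N m. Upright hinge at x 0, y +300 mm in keeper's axes; 300 mm from it, at the free end, a 56 mm square eye, 10 mm thick, with a 36 mm hole.
- bar_handle (a point): Black upright round knob on top of the bar, 22 mm thick, from 80 to 135 mm above the table, 170 mm from the hinge. This point is on its axis, 111 mm above the table, at the height to grip (from above; it can also be pushed). It turns with the bar.
- keeper (a point): Centre of the upper jaw's hole, on its top face, 110 mm above the table. Keeper: grey-painted steel fork, two level plates 70 mm square, 8 thick, 34 mm holes, tops at 48 and 110 mm, joined at the back (x +35 to +45). Axes: x into the bay, away from the robot; y along its front to the hinge; z up. Parcels up to 135 mm high stand 100 mm or more behind the front line.
Mind the look-alikes: they are no part of the job. What is shaped like the pin but red or turquoise is not meant.

How it is judged:
On the way, in this order (a step that is already met when the one before it is completed fails the run):
1. the retaining bar is swung shut, before the pin is in (value of joint bar below 0.08 rad and (horizontal distance between pin and keeper above 0.03 m or z of pin in the frame of keeper above -0.01 m)), for 0.2 s.
2. the long pin is through the upper jaw, the bar's eye and the lower jaw (value of joint bar below 0.085 rad and horizontal distance between pin and keeper below 0.017 m and z of pin in the frame of keeper below -0.075 m), for 0.2 s.
At the end, for the whole second after the job is handed in: The bar is shut (within 0.085 rad), and the long pin stands at rest through the upper jaw, the bar's eye and the lower jaw: its tip within 17 mm of the keeper hole's axis and at least 87 mm below the upper jaw's top face (collar down on the jaw, within 8 mm), upright within 10 degrees (value of joint bar below 0.085 rad and horizontal distance between pin and keeper below 0.017 m and z of pin in the frame of keeper below -0.087 m and angle between pin's own z axis and vertical below 0.17 rad and linear speed of pin below 0.02 m/s); the robot touches nothing.
It also fails if it takes over 53 s, if anything falls off the work surface, if the arm or the gripper's body presses on something with over 40 N, if the wrist force passes 120 N, or if a joint passes its speed limit or range.

### The arm

A 7-joint arm with a two-finger parallel gripper is mounted at the origin on the work surface. World frame = base frame: x ahead of the robot, y to its left, z up, the work surface at z = 0. Lengths are in m, angles in rad, forces in N, time in s.
With the tool pointing down it reaches from about 0.35 to 0.9 m from the base axis. Payload 8.1 kg.
Tool frame: the origin (TCP) lies midway between the tips of the shut fingers; the grasp point (between the pads) lies 19 mm behind it; z points along the fingers, y is the direction in which the jaws open and shut (so a half turn about z gives the same grasp; the last joint's range is limited). The gripper opens to 92 mm and grips with 3 to 60 N. Pads are 19 mm wide; open, the fingers measure 130 mm over their backs; the gripper's body (75 mm by 190 mm) begins 47 mm behind the grasp point.
Start: joints at [1.161, 0.434, 0.025, 1.573, -0.012, 1.134, -0.075], TCP at [0.189, -0.596, 0.227] pointing down, gripper open.
Joint ranges: [-2.62, 2.62], [-0.44, 2.09], [-1.27, 1.32], [0.08, 2.57], [-1.32, 4.46], [0.12, 2], [-2.74, 2.74]. Speed limits (rad/s): [2.22, 2.22, 3.01, 3.01, 3.14, 3.14, 3.14].

### API

Orientations are given as a rotation vector (axis times angle).
In Python, from cell import monitor, get_image, get_calibration, workorder, look_for, masks_of gives the robot as it stands.
- The arm moves only by the shell command python3 -m crank 'ROWS' [FORCE]. ROWS is JSON, a list of rows, each a list of 3 entries, a list of its own where there are three numbers: the shift along the tool's x, y, z in cm, then the turn about the tool's z in degrees, then the closure in counts, from 0 (fully open) to 255 (shut). A call has 1 to 5 rows; each row shifts and turns the commanded pose from where the row before left it, along the tool's axes as they then stand; what a row does not reach is not made up. A row lasts 1/10 s, in which the tool goes at most 50 mm and 8.59 degrees, less where a joint would pass 70% of its speed; a pose out of reach is approached as far as the arm can. A call with a gripper value outside its range is refused whole. The fingers move at their own pace and stop on an object; FORCE is the grip in N (left out, the last holds). Time passes only in rows, so rows that do not move let the fingers close. It gives the time, the measured TCP pose, the force and the opening at its end, in the units of the state.
- monitor.observe(): the state, without advancing time (a new reading comes with each control period).
- get_image(name): name is "side" or "top"; returns (picture, depth): 384x512x3 uint8, red, green, blue; 384x512 float32, m along the optical axis (not along the pixel's ray), 0 where there is no reading.
- get_calibration(name): a dict with "fx", "fy", "cx", "cy" (pixels), "D" ([k1, k2, p1, p2, k3] as OpenCV has them; the pictures are not rectified), "R" (3x3) and "t" (3): a world point X has camera coordinates R X + t. Camera axes: x right, y down, z forward; pixel columns grow to the right and rows downward; lengths in m; the calibration is good to about 2 mm. A picture is of the moment at which its call begins. get_calibration takes no time and is no camera call.
- workorder.sign_off(): hands the job in, once; it reports no verdict.
Trained networks look in the newest picture that a camera, given by its name, has taken for a name from the list of things; names that differ only in an ending like _2 or _b are one class to them, and where a whole thing is asked for, a point or a joint stands for the part that bears it (a point fixed in the world has none). Each returns a list of dicts, best first, with "score" (0 to 1); they miss things now and then, are a little off and sometimes report something else, mostly with a low value. They report only what shows in the picture. A call takes as long as a camera call. They do not tell look-alikes from the thing itself.
- look_for(label, camera): "location" ([x, y, z] in m, in world coordinates, good to about 4 mm: the middle of the surface that is visible of it).
- masks_of(label, camera): "region" (384x512 bool, what is visible of it).
The state is a dict: "clock": time; "joints": joint angles; "dq": joint speeds; "joint_efforts": joint torques, N m; "position": TCP position; "ee_rot": TCP orientation; "force": force on the tool from outside, world axes, zero at the start; "ft_torque": the same for the moment, N m; "width": opening from 0.0 (shut) to 1.0 (fully open).
Only numpy, scipy, OpenCV 4.12 (cv2) and the standard library are available. Lean on these libraries where they do the work, as an engineer would, in place of code of your own. Each camera call takes 0.05 s, during which the arm holds its last target.

## Working session

There is one attempt and no reset: what is moved stays moved. The work goes in short steps, Python scripts to look and compute and a shell command to move; the robot and the scene stay as the last step left them, time stands still between calls to the robot, and variables do not carry over. Pictures are saved under pics/ and viewed, and the job is handed in when it is done.

```bash
ls; mkdir -p pics
python3 - <<'E'
from cell import monitor, get_image, get_calibration
import cv2,numpy as np
s=monitor.observe();print(s)
for n in ("side","top"):
    im,d=get_image(n);cv2.imwrite(f"pics/{n}0.png",im[:,:,::-1]);np.savez(f"pics/{n}0.npz",im=im,d=d)
    c=get_calibration(n);print(n,c)
E
```

```text
pics
{'clock': 0.0, 'joints': array([ 1.16144988,  0.43520009,  0.02496793,  1.5740968 , -0.01159228,
        1.13405455, -0.07512838]), 'dq': array([ 0.00029572, -0.00157404, -0.00100725,  0.00065856,  0.00054324,
       -0.0002457 , -0.00091925]), 'joint_efforts': array([-5.43711249e-04, -6.67849445e+01,  9.85032544e-01, -3.14464509e+01,
       -6.02381257e-02,  4.26962378e-02,  1.53123810e-04]), 'position': array([ 0.18850743, -0.59533571,  0.22595929]), 'ee_rot': array([-3.10318950e+00, -4.79570062e-01,  6.18378468e-04]), 'force': array([ 0.56582135, -0.2198392 , -0.82496971]), 'ft_torque': array([0.02470111, 0.00204555, 0.00704257]), 'width': 0.9971273751590138}
side {'fx': 390.78579634438444, 'fy': 390.78579634438444, 'cx': 256.70958222709373, 'cy': 192.66189690437358, 'D': array([-0.11313206,  0.        ,  0.        ,  0.        ,  0.        ]), 'R': array([[-0.92728933, -0.37391272, -0.01799357],
       [-0.22562031,  0.59659254, -0.77017713],
       [ 0.29871386, -0.71011733, -0.6375762 ]]), 't': array([0.43582068, 0.18083581, 0.86696786])}
top {'fx': 373.95734692088837, 'fy': 373.95734692088837, 'cx': 251.5245066046493, 'cy': 196.9072731887287, 'D': array([0.0212552, 0.       , 0.       , 0.       , 0.       ]), 'R': array([[-0.01361058, -0.99968656, -0.02101253],
       [-0.99704963,  0.01515634, -0.07524838],
       [ 0.07554327,  0.01992636, -0.99694341]]), 't': array([0.00766388, 0.50224236, 0.98397297])}
```

View pics/top0.png

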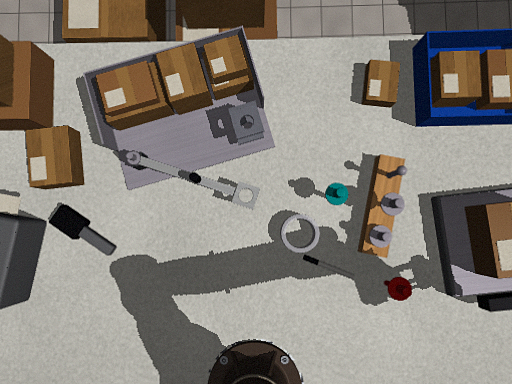

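View pics/side0.png

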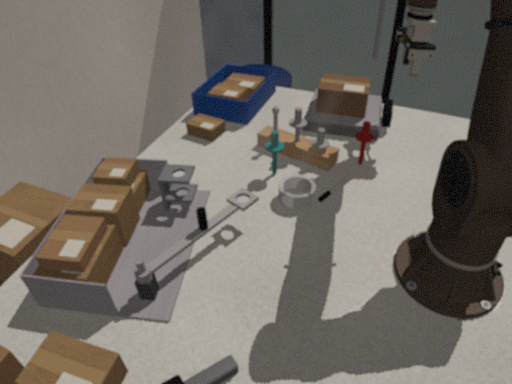

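The top view shows the rack at about (382,205), holding a ball rod at (402,170) and two collared pins at (393,203) and (381,235). The keeper is at (245,121), the hinge at (133,157), the knob at (195,177) and the eye at (245,195). Turquoise and red decoys stand nearby at (336,193) and (399,288). Next I'll measure these.

```bash
cat > h.py <<'E'
from cell import monitor, get_image, get_calibration, look_for, masks_of
import cv2,numpy as np
def P(n,d):
    c=get_calibration(n);K=np.array([[c['fx'],0,c['cx']],[0,c['fy'],c['cy']],[0,0,1]])
    v,u=np.mgrid[0:384,0:512]
    uv=np.stack([u,v],-1).reshape(-1,1,2).astype(float)
    n_=cv2.undistortPoints(uv,K,np.array(c['D'])).reshape(384,512,2)
    X=np.concatenate([n_*d[...,None],d[...,None]],-1)
    return (X-np.array(c['t']))@np.array(c['R'])
def proj(n,X):
    c=get_calibration(n);K=np.array([[c['fx'],0,c['cx']],[0,c['fy'],c['cy']],[0,0,1]])
    return cv2.projectPoints(np.atleast_2d(X).astype(float),cv2.Rodrigues(np.array(c['R']))[0],np.array(c['t']),K,np.array(c['D']))[0].reshape(-1,2)
def fitc(pts):
    A=np.c_[2*pts,np.ones(len(pts))];s=np.linalg.lstsq(A,(pts**2).sum(1),rcond=None)[0]
    return s[:2],np.sqrt(s[2]+s[:2]@s[:2])
E
python3 - <<'E'
from h import *
np.set_printoptions(precision=4,suppress=True)
for n in("top","side"):
    z=np.load(f"pics/{n}0.npz");W=P(n,z['d'])
    np.save(f"pics/W{n}.npy",W)
    if n=="top":
        for nm,(u,v) in dict(ball=(402,170),pA=(393,203),pB=(381,235),hinge=(133,157),knob=(195,177),eyeedge=(236,188),keep=(238,113),turq=(336,193),red=(399,288)).items():
            w=W[v-12:v+13,u-12:u+13].reshape(-1,3);i=w[:,2].argmax();print(nm,W[v,u],"max",w[i])
            if nm[0]=='p':
                print(np.histogram(w[:,2],bins=np.arange(0,.2,.008)))
for l in("pin","bar","keeper","bar_handle"):
  for c in("top","side"):
    try:print(l,c,[(round(r['score'],2),r['location']) for r in look_for(l,c)])
    except Exception as e: print(l,c,e)
E
```

```text
ball [ 0.5507 -0.3546  0.1419] max [ 0.5551 -0.354   0.1441]
pA [ 0.4734 -0.3283  0.1486] max [ 0.4265 -0.0196  1.0189]
(array([ 68,   0,   0,   0,   0,  41,  41,   0,   0,   0,   0,   0,   0,
        27, 289,  11,  11,  12,  13,  66,  19,   0,   0,   0]), array([0.   , 0.008, 0.016, 0.024, 0.032, 0.04 , 0.048, 0.056, 0.064,
       0.072, 0.08 , 0.088, 0.096, 0.104, 0.112, 0.12 , 0.128, 0.136,
       0.144, 0.152, 0.16 , 0.168, 0.176, 0.184, 0.192]))
pB [ 0.3991 -0.3118  0.1055] max [ 0.4265 -0.0196  1.0189]
(array([ 45,   0,   0,   0,   0,  55,  81,   3, 300,  13,   9,  11,   8,
        18,  55,   0,   0,   0,   0,   0,   0,   0,   0,   0]), array([0.   , 0.008, 0.016, 0.024, 0.032, 0.04 , 0.048, 0.056, 0.064,
       0.072, 0.08 , 0.088, 0.096, 0.104, 0.112, 0.12 , 0.128, 0.136,
       0.144, 0.152, 0.16 , 0.168, 0.176, 0.184, 0.192]))
hinge [0.5991 0.2907 0.1077] max [ 0.4265 -0.0196  1.0189]
knob [0.5432 0.1323 0.1352] max [ 0.4265 -0.0196  1.0189]
eyeedge [0.52   0.0376 0.0883] max [ 0.4265 -0.0196  1.0189]
keep [0.7045 0.0293 0.11  ] max [ 0.4265 -0.0196  1.0189]
turq [ 0.4987 -0.1988  0.1474] max [ 0.4265 -0.0196  1.0189]
red [ 0.2764 -0.3424  0.1233] max [ 0.4265 -0.0196  1.0189]
pin top [(0.83, [0.2753, -0.3445, 0.1009]), (0.7, [0.4721, -0.3347, 0.1132]), (0.67, [0.4991, -0.2056, 0.1043])]
pin side [(0.88, [0.2717, -0.343, 0.0997]), (0.67, [0.5015, -0.2057, 0.1002]), (0.6, [0.469, -0.3328, 0.1143])]
bar top []
bar side [(0.82, [0.5468, 0.1512, 0.0736])]
keeper top [(0.78, [0.7283, 0.1716, 0.078])]
keeper side [(0.6, [0.7121, 0.2289, 0.0712])]
bar_handle top [(0.85, [0.5421, 0.1281, 0.0797])]
bar_handle side [(0.97, [0.5432, 0.1444, 0.0838])]
```

The middle collared pin has its collar at 0.113 m and its top at 0.158 m, so it is the long one. Next I'll fit exact positions.

Run:
```python
from h import *
np.set_printoptions(precision=4,suppress=True)
W=np.load("pics/Wtop.npy");im=np.load("pics/top0.npz")['im']
def sel(u,v,r,lo,hi):
    m=np.zeros((384,512),bool);m[v-r:v+r+1,u-r:u+r+1]=1
    return m&(W[...,2]>lo)&(W[...,2]<hi)
def circ(m):
    c,_=max([(x,cv2.contourArea(x)) for x in cv2.findContours(m.astype(np.uint8),cv2.RETR_EXTERNAL,cv2.CHAIN_APPROX_NONE)[0]],key=lambda t:t[1])
    p=W[c[:,0,1],c[:,0,0],:2];return c,p
for nm,a in dict(pincollar=(393,203,16,.105,.121),pingrip=(393,203,16,.15,.165),knob=(195,177,9,.125,.14),hinge=(133,157,14,.1,.115),hingewide=(133,157,14,.07,.115)).items():
    m=sel(*a);_,p=circ(m);c,r=fitc(p);pp=W[m];print(nm,m.sum(),"fit",c,r,"mean",pp.mean(0), "minmaxmid",(pp.min(0)+pp.max(0))/2)
# holes
for nm,(u,v,r,lo,hi) in dict(keep=(245,121,26,.1,.12),eye=(245,195,16,.068,.092)).items():
    m=sel(u,v,r,lo,hi);
    cs,h=cv2.findContours(m.astype(np.uint8),cv2.RETR_CCOMP,cv2.CHAIN_APPROX_NONE)
    for c,hh in zip(cs,h[0]):
        if len(c)<12: continue
        p=W[c[:,0,1],c[:,0,0],:2];cc,rr=fitc(p);rect=cv2.minAreaRect(p.astype(np.float32))
        print(nm,"hole" if hh[3]>=0 else "outer",len(c),"circ",cc,rr,"rect",rect, W[m][:,2].mean())
rk=sel(382,205,55,.04,.053);p=W[rk][:,:2];print("rack",cv2.minAreaRect(p.astype(np.float32)))
b=cv2.resize(im[60:270,70:420],None,fx=2.2,fy=2.2,interpolation=cv2.INTER_CUBIC)
cv2.imwrite("pics/crop1.png",b[:,:,::-1])
S=cv2.imread("pics/side0.png")
cv2.imwrite("pics/side0c.png",cv2.resize(S[90:310,20:390],None,fx=2.1,fy=2.1))
```

```text
pincollar 323 fit [ 0.4749 -0.3383] 0.024016387721565204 mean [ 0.4742 -0.3343  0.114 ] minmaxmid [ 0.4754 -0.3386  0.114 ]
pingrip 88 fit [ 0.4747 -0.3385] 0.010517462663064355 mean [ 0.4748 -0.3377  0.1585] minmaxmid [ 0.4751 -0.3386  0.1567]
knob 70 fit [0.546  0.1368] 0.009973788484162388 mean [0.5458 0.1361 0.1354] minmaxmid [0.5455 0.1368 0.1325]
hinge 23 fit [0.6018 0.2947] 0.005604202264240629 mean [0.6014 0.2935 0.1099] minmaxmid [0.6014 0.296  0.1081]
hingewide 205 fit [0.5975 0.2854] 0.01929030953925533 mean [0.5979 0.2857 0.0873] minmaxmid [0.5997 0.2879 0.0931]
keep outer 113 circ [0.6884 0.0101] 0.04228656038203297 rect ((0.6887588500976562, 0.010211318731307983), (0.08085356652736664, 0.06989410519599915), 15.753725051879883) 0.11081016982499756
keep hole 39 circ [0.6833 0.0089] 0.017735286978105606 rect ((0.6832985281944275, 0.00899617001414299), (0.034893445670604706, 0.03534155711531639), 51.27458953857422) 0.11081016982499756
eye outer 91 circ [0.5054 0.0185] 0.03319047124249832 rect ((0.5068280696868896, 0.023467088118195534), (0.07484027743339539, 0.05573318153619766), 70.71116638183594) 0.0851321683916956
eye hole 41 circ [0.5033 0.0146] 0.018818119099746986 rect ((0.5032116174697876, 0.014975123107433319), (0.036512911319732666, 0.0373656302690506), 44.80617141723633) 0.0851321683916956
rack ((0.4628637731075287, -0.38790902495384216), (0.16758036613464355, 0.2619388997554779), 77.47396087646484)
```

View pics/crop1.png

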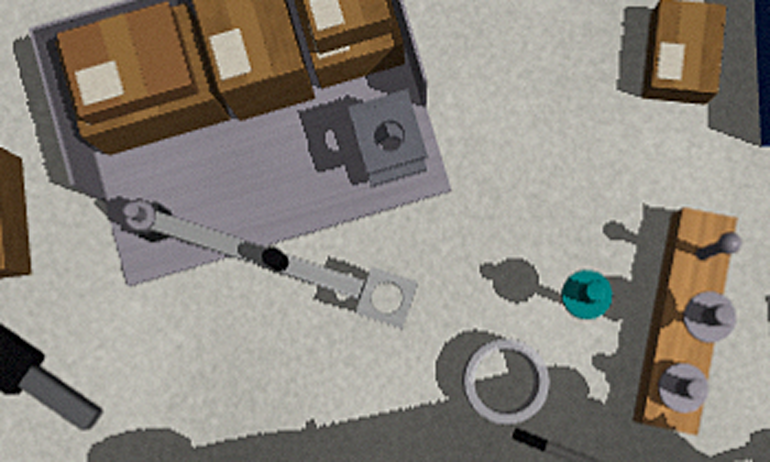

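View pics/side0c.png

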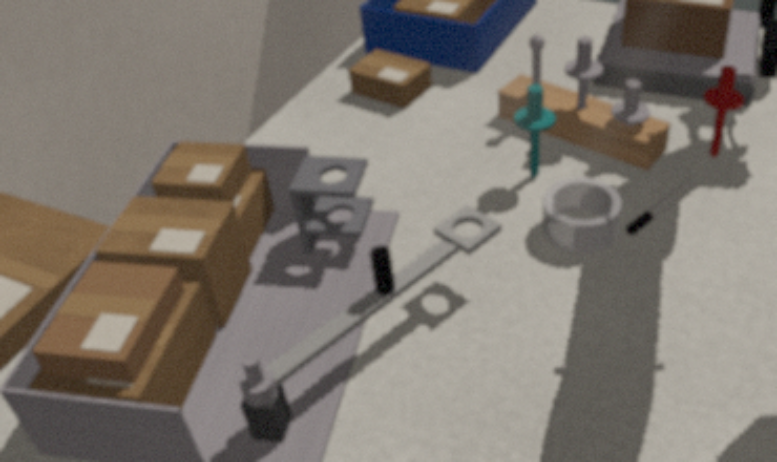

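```bash
cat >> h.py <<'E'
from scipy.spatial.transform import Rotation as Ro
def to(*t):
    s=monitor.observe();R=Ro.from_rotvec(s['ee_rot']).as_matrix()
    print('t',round(s['clock'],2),'pos',s['position'].round(4),'w',round(s['width'],3),'F',s['force'].round(1),'toolx',R[:,0].round(3),'toolz',R[:,2].round(3))
    for x in t: print('  go',x,'cm',(100*R.T@(np.array(x)-s['position'])).round(2))
E
python3 -m crank '[[[2.8,-2.9,0],0,0],[[2.8,-2.9,0],0,0],[[2.8,-2.9,0],0,0],[[2.8,-2.9,0],0,0],[[2.8,-2.9,0],0,0]]' 10
python3 -c "
from h import *
to((.546,.137,.226))"
```

```text
clock: 1.0
position: [0.279, -0.4139, 0.2269]
ee_rot: [3.104, 0.48, 0.0]
force: [1.2, -0.1, -0.7]
width: 0.999
t 1.0 pos [ 0.279  -0.4139  0.2269] w 0.999 F [ 1.2 -0.1 -0.7] toolx [0.953 0.302 0.   ] toolz [ 0. -0. -1.]
  go (0.546, 0.137, 0.226) cm [ 42.09 -44.46   0.08]
```

```bash
python3 -m crank '[[[2.8,-2.95,0],0,0],[[2.8,-2.95,0],0,0],[[2.8,-2.95,0],0,0],[[2.8,-2.95,0],0,0],[[2.8,-2.95,0],0,0]]' >/dev/null
python3 -m crank '[[[2.8,-2.95,0],0,0],[[2.8,-2.95,0],0,0],[[2.8,-2.95,0],0,0],[[2.8,-2.95,0],0,0],[[2.8,-2.95,0],0,0]]'
python3 -c "
from h import *
to((.546,.137,.226))"
```

```text
clock: 2.0
position: [0.4569, -0.0481, 0.227]
ee_rot: [3.104, 0.479, 0.001]
force: [1.1, -0.3, 0.1]
width: 0.998
t 2.0 pos [ 0.4569 -0.0481  0.227 ] w 0.998 F [ 1.1 -0.3  0.1] toolx [0.953 0.302 0.001] toolz [ 0.001 -0.    -1.   ]
  go (0.546, 0.137, 0.226) cm [ 14.08 -14.95   0.11]
```

```bash
python3 -m crank '[[[2.8,-2.95,0],0,0],[[2.8,-2.95,0],0,0],[[2.8,-2.95,0],0,0],[[2.8,-2.95,0],0,0],[[1.8,-1.95,0],0,0]]' >/dev/null
python3 -m crank '[[[0,0,0],0,0],[[0,0,0],0,0]]'
python3 -c "
from h import *
to((.546,.137,.092))"
```

```text
clock: 2.7
position: [0.5385, 0.121, 0.2265]
ee_rot: [3.104, 0.482, -0.001]
force: [0.5, -1.1, -0.1]
width: 0.995
t 2.7 pos [0.5385 0.121  0.2265] w 0.995 F [ 0.5 -1.1 -0.1] toolx [ 0.953  0.303 -0.001] toolz [-0.001 -0.    -1.   ]
  go (0.546, 0.137, 0.092) cm [ 1.21 -1.3  13.44]
```

```bash
python3 -m crank '[[[1.2,-1.3,2],0,0],[[0,0,3.5],0,0],[[0,0,3.5],0,0],[[0,0,3],0,0],[[0,0,1.4],0,0]]' >/dev/null
python3 -m crank '[[[0,0,0],0,0],[[0,0,0],0,0]]'
python3 - <<'E'
from h import *
to((.546,.137,.092))
im,d=get_image("side");cv2.imwrite("pics/s1.png",cv2.resize(im[90:310,20:390,::-1],None,fx=2.1,fy=2.1))
E
```

```text
clock: 3.4
position: [0.5469, 0.1364, 0.0938]
ee_rot: [3.105, 0.479, 0.002]
force: [0.1, -0.6, 0.5]
width: 1.0
t 3.4 pos [0.5469 0.1364 0.0938] w 1.0 F [ 0.1 -0.6  0.5] toolx [0.954 0.301 0.001] toolz [ 0.001  0.    -1.   ]
  go (0.546, 0.137, 0.092) cm [-0.06 -0.08  0.18]
```

View pics/s1.png

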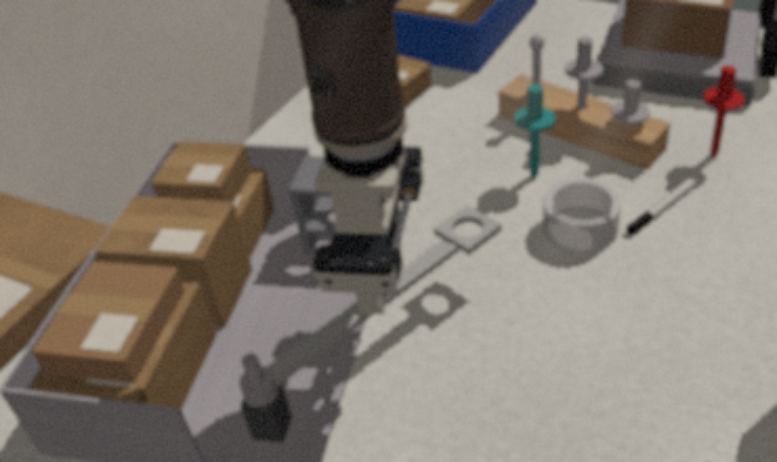

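The gripper straddles the knob at about (370,270) and the bar hasn't moved. I'll close it now.

```bash
python3 -m crank '[[[0,0,0],0,255],[[0,0,0],0,255],[[0,0,0],0,255],[[0,0,0],0,255],[[0,0,0],0,255]]' 15
python3 -m crank '[[[0,0,0],0,255],[[0,0,0],0,255],[[0,0,0],0,255]]'
python3 - <<'E'
from h import *
H=np.array([.601,.2976])
a0=np.arctan2(-.161,-.055)
pts=[]
for a in np.linspace(np.radians(-108.9),np.radians(-74.1),8): 
    p=H+.17*np.array([np.cos(a),np.sin(a)]);pts.append((*p.round(4),.094))
to(*pts)
E
```

```text
clock: 3.95
position: [0.5463, 0.1368, 0.0928]
ee_rot: [3.105, 0.48, 0.0]
force: [1.0, 0.1, -0.8]
width: 0.618
clock: 4.25
position: [0.5462, 0.1368, 0.0926]
ee_rot: [3.105, 0.48, -0.0]
force: [0.4, 0.4, -0.2]
width: 0.348
t 4.25 pos [0.5462 0.1368 0.0926] w 0.348 F [ 0.4  0.4 -0.2] toolx [ 0.953  0.302 -0.   ] toolz [-0. -0. -1.]
  go (np.float64(0.5459), np.float64(0.1368), 0.094) cm [-0.03 -0.01 -0.14]
  go (np.float64(0.5601), np.float64(0.1326), 0.094) cm [ 1.2   0.82 -0.14]
  go (np.float64(0.5745), np.float64(0.1297), 0.094) cm [ 2.48  1.53 -0.14]
  go (np.float64(0.5892), np.float64(0.128), 0.094) cm [ 3.84  2.14 -0.14]
  go (np.float64(0.6039), np.float64(0.1276), 0.094) cm [ 5.22  2.62 -0.14]
  go (np.float64(0.6186), np.float64(0.1285), 0.094) cm [ 6.65  2.98 -0.14]
  go (np.float64(0.6332), np.float64(0.1307), 0.094) cm [ 8.11  3.21 -0.14]
  go (np.float64(0.6476), np.float64(0.1341), 0.094) cm [ 9.59  3.32 -0.14]
```

```bash
python3 -m crank '[[[0,0,0],0,255],[[0,0,0],0,255],[[0,0,0],0,255],[[0,0,0],0,255]]'
python3 -m crank '[[[1.2,0.8,0],0,255],[[1.3,0.7,0],0,255],[[1.35,0.6,0],0,255],[[1.4,0.5,0],0,255],[[1.4,0.35,0],0,255]]'
python3 -m crank '[[[1.45,0.25,0],0,255],[[1.5,0.1,0],0,255],[[0,0,0],0,255],[[0,0,0],0,255]]'
python3 - <<'E'
from h import *
to((.6476,.1341,.094))
for n in("top","side"):
    im,d=get_image(n);cv2.imwrite(f"pics/{n}2.png",im[:,:,::-1])
E
```

```text
clock: 4.65
position: [0.5462, 0.1368, 0.0927]
ee_rot: [-3.105, -0.48, -0.0]
force: [-0.3, 0.4, 0.2]
width: 0.237
clock: 5.15
position: [0.6183, 0.1289, 0.0927]
ee_rot: [-3.105, -0.481, 0.002]
force: [-3.5, 1.3, 4.0]
width: 0.234
clock: 5.55
position: [0.648, 0.1337, 0.0927]
ee_rot: [3.104, 0.479, 0.001]
force: [1.9, -2.6, 1.0]
width: 0.234
t 5.55 pos [0.648  0.1337 0.0927] w 0.234 F [ 1.9 -2.6  1. ] toolx [0.954 0.301 0.001] toolz [ 0.001 -0.    -1.   ]
  go (0.6476, 0.1341, 0.094) cm [-0.03 -0.05 -0.13]
```

View pics/side2.png

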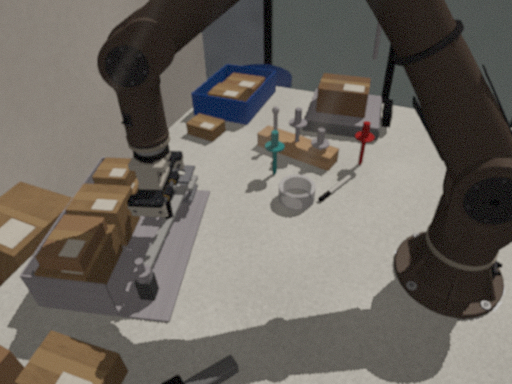

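The bar has swung with the gripper and is now near the keeper at about (165,200). I'll nudge it a little further to feel for the stop.

```bash
python3 -m crank '[[[0.4,0,0],0,255],[[0.3,0,0],0,255],[[0,0,0],0,255],[[0,0,0],0,255]]'
```

```text
clock: 6.05
position: [0.6545, 0.1354, 0.0927]
ee_rot: [3.103, 0.479, -0.0]
force: [1.4, -4.8, 2.3]
width: 0.237
```

```bash
python3 -m crank '[[[0,0,0],0,0],[[0,0,0],0,0],[[0,0,0],0,0],[[0,0,0],0,0],[[0,0,0],0,0]]'
python3 -m crank '[[[0,0,-3],0,0],[[0,0,-4],0,0],[[0,0,-4],0,0],[[-2.5,0,-3],0,0],[[-4,3,0],0,0]]'
python3 -m crank '[[[-4,3,0],0,0],[[-4,3,0],0,0],[[-4,3,0],0,0],[[-3,3,0],0,0],[[0,3,0],0,0]]'
python3 - <<'E'
from h import *
to((.4747,-.3385,.25))
for n in("top","side"):
    im,d=get_image(n);cv2.imwrite(f"pics/{n}3.png",im[:,:,::-1]);np.savez(f"pics/{n}3.npz",im=im,d=d);np.save(f"pics/W{n}3.npy",P(n,d))
E
```

```text
clock: 6.55
position: [0.6543, 0.1367, 0.0927]
ee_rot: [-3.104, -0.48, 0.0]
force: [-0.0, 0.1, -0.3]
width: 0.624
clock: 7.05
position: [0.6032, 0.0945, 0.2375]
ee_rot: [-3.099, -0.49, -0.014]
force: [0.8, -1.3, -0.3]
width: 0.993
clock: 7.55
position: [0.5003, -0.1027, 0.2331]
ee_rot: [3.104, 0.476, -0.003]
force: [1.4, -0.2, 0.4]
width: 0.998
t 7.55 pos [ 0.5003 -0.1027  0.2331] w 0.998 F [ 1.4 -0.2  0.4] toolx [ 0.954  0.3   -0.002] toolz [-0.001 -0.002 -1.   ]
  go (0.4747, -0.3385, 0.25) cm [-9.51 21.73 -1.64]
```

View pics/top3.png

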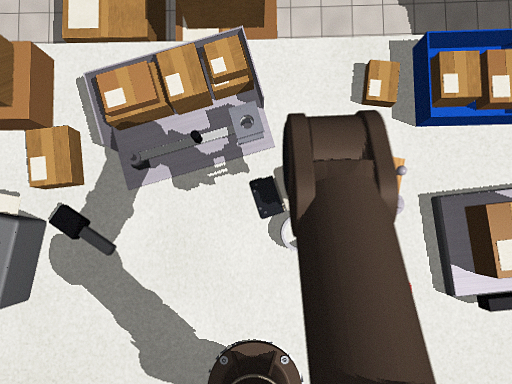

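View pics/side3.png

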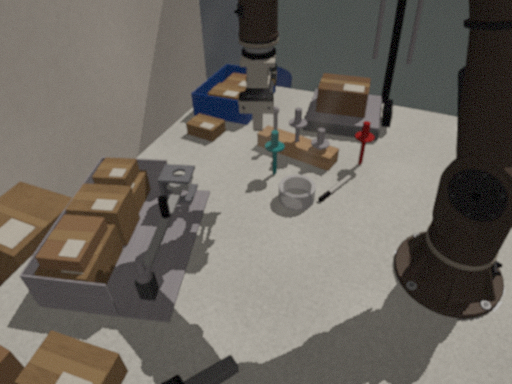

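The bar now lies under the keeper's upper jaw: in the top view the knob is at (196,136) and the keeper at (246,122). I'll check the angle.

Run:
```python
from h import *
np.set_printoptions(precision=4,suppress=True)
W=np.load("pics/Wtop3.npy");im=np.load("pics/top3.npz")['im']
m=np.zeros((384,512),bool);m[125:148,185:208]=1
m&=(W[...,2]>.125)&(W[...,2]<.145)
c=max(cv2.findContours(m.astype(np.uint8),0,cv2.CHAIN_APPROX_NONE)[0],key=len)[:,0]
print("knob",fitc(W[c[:,1],c[:,0],:2]))
k=fitc(W[c[:,1],c[:,0],:2])[0]; H=np.array([.601,.2976])
print("bar angle",np.arctan2(*(k-H)[::-1]), "shut",np.arctan2(.009-.2976,.6833-.601))
m=np.zeros((384,512),bool);m[100:145,225:270]=1
m&=(W[...,2]>.1)&(W[...,2]<.12)
cs,h=cv2.findContours(m.astype(np.uint8),cv2.RETR_CCOMP,cv2.CHAIN_APPROX_NONE)
for c,hh in zip(cs,h[0]):
    if len(c)>12:
        p=W[c[:,0,1],c[:,0,0],:2];print(hh[3]>=0,fitc(p),cv2.minAreaRect(p.astype(np.float32)))
u,v=246,122
print((W[110:136:2,236:258:2,2]*1000).astype(int))
cv2.imwrite("pics/c3.png",cv2.resize(im[90:190,110:280,::-1],None,fx=4.5,fy=4.5,interpolation=cv2.INTER_CUBIC))
```

```text
knob (array([0.6476, 0.1335]), np.float64(0.009673266559680578))
bar angle -1.294272564777141 shut -1.2930001463265177
False (array([0.6883, 0.0102]), np.float64(0.042321055752888775)) ((0.6888596415519714, 0.010228980332612991), (0.08100137114524841, 0.06993437558412552), 15.830609321594238)
True (array([0.6832, 0.0089]), np.float64(0.017665467771019166)) ((0.6835276484489441, 0.009121056646108627), (0.034113455563783646, 0.036214180290699005), 45.610382080078125)
[[111 111 113 112 109 109 114 110 112 109 108]
 [108 111 111 109 112 107 111 111 110 105 109]
 [112 108 107 109 110 112 109 109 109 108 109]
 [111 111 110 110  84  85  86 103 113 110 113]
 [109 110 109  87  78  49  49  81  86 110 112]
 [109 111  85  47  47  46  48  49  77 110 112]
 [108 111  83  51  48  41   7  40  47 111 111]
 [111 111 108  42   8   5   8   6   9 111 109]
 [110 109 112   6   7  11   6   8 114 109 110]
 [110 109 110 109 108 112 110 110 115 110 107]
 [107 106 112 110 108 107 109 108 111 110 111]
 [114 112 110 110 110 109 112 108 109 109 111]
 [111 113 112 110 111 109 108 110 108  49  48]]
```

View pics/c3.png

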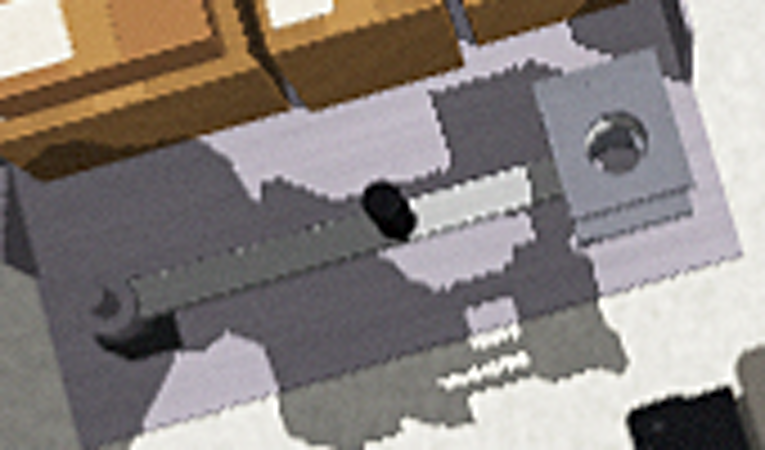

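The bar is fully shut: the knob sits at angle −1.294 rad against an expected −1.293. Now for the pin.

```bash
python3 -m crank '[[[-2,4.4,0],0,0],[[-2,4.4,0],0,0],[[-2,4.3,0],0,0],[[-2,4.3,0],0,0],[[-1.5,4.3,0],0,0]]' 30
python3 -m crank '[[[0,0,0],0,0],[[0,0,0],0,0],[[0,0,0],0,0]]'
python3 - <<'E'
from h import *
to((.4747,-.3385,.119))
E
```

```text
clock: 8.15
position: [0.4784, -0.337, 0.2329]
ee_rot: [3.105, 0.481, 0.0]
force: [1.7, -0.2, -0.5]
width: 1.001
clock: 8.45
position: [0.4795, -0.3336, 0.2327]
ee_rot: [-3.103, -0.483, -0.001]
force: [0.7, 0.4, 0.9]
width: 1.001
t 8.45 pos [ 0.4795 -0.3336  0.2327] w 1.001 F [0.7 0.4 0.9] toolx [0.953 0.304 0.001] toolz [ 0.     0.001 -1.   ]
  go (0.4747, -0.3385, 0.119) cm [-0.61  0.33 11.37]
```

```bash
python3 -m crank '[[[-0.6,0.3,1],0,0],[[0,0,3],0,0],[[0,0,3],0,0],[[0,0,3],0,0],[[0,0,1.3],0,0]]'
python3 -m crank '[[[0,0,0],0,0],[[0,0,0],0,0]]'
python3 - <<'E'
from h import *
to((.4747,-.3385,.119))
im,d=get_image("side");cv2.imwrite("pics/s4.png",cv2.resize(im[20:220,180:420,::-1],None,fx=3,fy=3))
E
```

```text
clock: 8.95
position: [0.4723, -0.3385, 0.1168]
ee_rot: [-3.102, -0.482, 0.005]
force: [-1.6, 0.5, 0.4]
width: 0.999
clock: 9.15
position: [0.4744, -0.3402, 0.1206]
ee_rot: [3.104, 0.481, 0.001]
force: [-0.1, 0.2, 0.7]
width: 0.998
t 9.15 pos [ 0.4744 -0.3402  0.1206] w 0.998 F [-0.1  0.2  0.7] toolx [0.953 0.303 0.001] toolz [ 0.001 -0.    -1.   ]
  go (0.4747, -0.3385, 0.119) cm [ 0.08 -0.15  0.16]
```

View pics/s4.png

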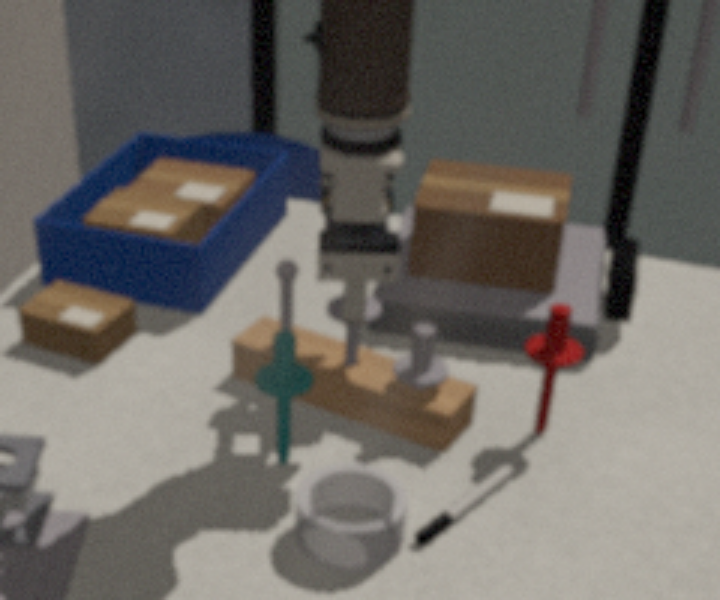

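The gripper is over the middle pin, whose collar and shaft show at (350,320). I'll close with 30 N.

```bash
python3 -m crank '[[[0,-0.1,0.1],0,255],[[0,0,0],0,255],[[0,0,0],0,255],[[0,0,0],0,255],[[0,0,0],0,255]]' 30
python3 -m crank '[[[0,0,0],0,255],[[0,0,0],0,255],[[0,0,0],0,255],[[0,0,0],0,255],[[0,0,0],0,255]]'
python3 -m crank '[[[0,0,0],0,255],[[0,0,0],0,255],[[0,0,0],0,255]]'
python3 -m crank '[[[0,0,-1],0,255],[[0,0,-2],0,255],[[0,0,-2],0,255],[[0,0,-3],0,255],[[0,0,-3],0,255]]'
python3 -m crank '[[[0,0,-3],0,255],[[0,0,0],0,255],[[0,0,0],0,255]]'
python3 - <<'E'
from h import *
to((.6833,.009,.255))
im,d=get_image("side");cv2.imwrite("pics/s5.png",cv2.resize(im[20:220,180:420,::-1],None,fx=3,fy=3))
E
```

```text
clock: 9.7
position: [0.4736, -0.3395, 0.1189]
ee_rot: [3.105, 0.48, 0.0]
force: [-0.3, 0.1, 0.7]
width: 0.616
clock: 10.2
position: [0.4736, -0.3395, 0.1187]
ee_rot: [3.105, 0.48, -0.0]
force: [1.2, -0.8, -0.2]
width: 0.23
clock: 10.5
position: [0.4736, -0.3394, 0.1187]
ee_rot: [3.105, 0.48, 0.0]
force: [0.1, -0.0, -0.7]
width: 0.233
clock: 11.0
position: [0.4731, -0.3389, 0.2299]
ee_rot: [-3.104, -0.48, 0.001]
force: [-0.1, 0.5, -2.4]
width: 0.234
clock: 11.3
position: [0.4735, -0.3392, 0.2592]
ee_rot: [3.104, 0.48, 0.001]
force: [-0.4, -0.4, -4.1]
width: 0.231
t 11.3 pos [ 0.4735 -0.3392  0.2592] w 0.231 F [-0.4 -0.4 -4.1] toolx [0.953 0.302 0.   ] toolz [ 0.001 -0.    -1.   ]
  go (0.6833, 0.009, 0.255) cm [ 30.52 -26.86   0.42]
```

View pics/s5.png

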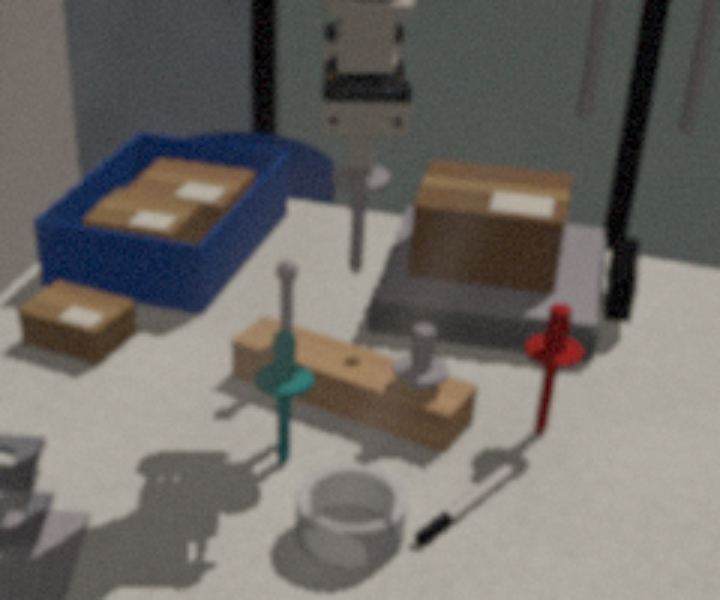

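The pin is upright in the grip with its tip at (355,268), and its socket is empty. I'll carry it to the keeper.

```bash
python3 -m crank '[[[1.5,-1.5,-1.5],0,255],[[2.8,-2.5,0],0,255],[[2.8,-2.5,0],0,255],[[2.8,-2.5,0],0,255],[[2.8,-2.5,0],0,255]]' 
python3 -m crank '[[[2.8,-2.5,0],0,255],[[2.8,-2.5,0],0,255],[[2.8,-2.5,0],0,255],[[2.8,-2.5,0],0,255],[[2.8,-2.5,0],0,255]]' 
python3 -m crank '[[[2,-1.7,0],0,255],[[1,-0.9,0],0,255],[[0,0,0],0,255],[[0,0,0],0,255]]'
python3 - <<'E'
from h import *
to((.6833,.009,.255))
for n in("top","side"):
    im,d=get_image(n);cv2.imwrite(f"pics/{n}6.png",im[:,:,::-1]);np.savez(f"pics/{n}6.npz",im=im,d=d)
    if n=="side":cv2.imwrite("pics/s6.png",cv2.resize(im[60:260,50:290,::-1],None,fx=3,fy=3))
E
```

```text
clock: 11.85
position: [0.5595, -0.1899, 0.272]
ee_rot: [-3.103, -0.479, 0.005]
force: [1.1, 0.0, -1.6]
width: 0.231
clock: 12.35
position: [0.6553, -0.0287, 0.2716]
ee_rot: [-3.104, -0.48, 0.006]
force: [0.1, -0.9, -3.0]
width: 0.235
clock: 12.75
position: [0.6757, 0.0022, 0.2728]
ee_rot: [3.104, 0.478, -0.003]
force: [0.9, -0.5, -2.7]
width: 0.234
t 12.75 pos [0.6757 0.0022 0.2728] w 0.234 F [ 0.9 -0.5 -2.7] toolx [ 0.954  0.301 -0.002] toolz [-0.002 -0.001 -1.   ]
  go (0.6833, 0.009, 0.255) cm [ 0.93 -0.42  1.78]
```

View pics/s6.png

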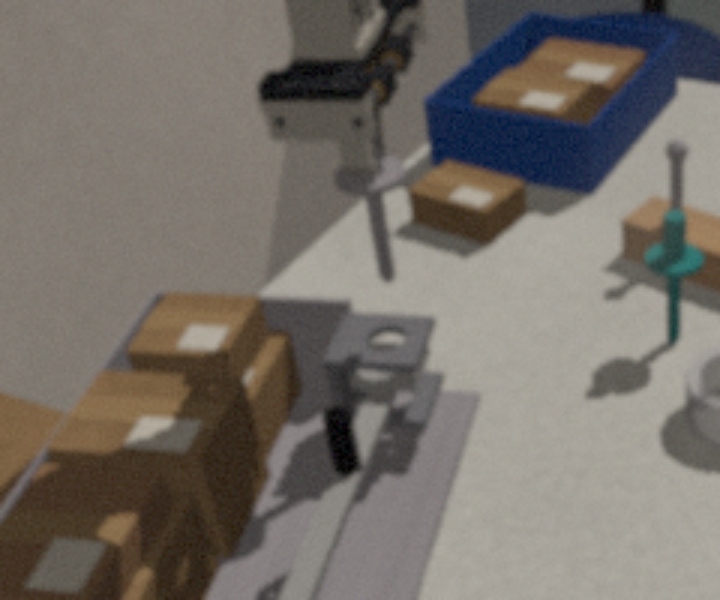

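```bash
python3 -m crank '[[[0.9,-0.4,1],0,255],[[0,0,1],0,255],[[0,0,1],0,255],[[0,0,0],0,255],[[0,0,0],0,255]]'
python3 - <<'E'
from h import *
to((.6825,.0085,.229))
p=monitor.observe()['position']
im,d=get_image("side");W=P("side",d)
q=p+[.0008,.0008,0]
t=q-[0,0,.107]
print("expected tip/collar bottom px",proj("side",np.array([t,t+[0,0,.095],t+[0,0,.05]])), "keeper px",proj("side",[.6833,.009,.11]))
for z in (.02,.04,.06,.08):  # measure shaft centre: rows at projected points
    u,v=proj("side",t+[0,0,z])[0];r=int(round(v));row=W[r,int(u)-14:int(u)+15]
    ok=np.abs(row-(t+[0,0,z])).max(1)<.03
    cols=np.arange(int(u)-14,int(u)+15)[ok]
    print(z,round(u,1),cols.mean() if len(cols) else None,len(cols),row[ok].mean(0).round(4) if len(cols) else '')
cv2.imwrite("pics/s7.png",cv2.resize(im[120:240,110:250,::-1],None,fx=5,fy=5,interpolation=cv2.INTER_CUBIC))
E
```

```text
clock: 13.35
position: [0.6835, 0.0102, 0.2432]
ee_rot: [3.105, 0.48, -0.002]
force: [-0.5, -0.1, -3.4]
width: 0.234
t 13.35 pos [0.6835 0.0102 0.2432] w 0.234 F [-0.5 -0.1 -3.4] toolx [ 0.953  0.302 -0.001] toolz [-0.001 -0.    -1.   ]
  go (0.6825, 0.0085, 0.229) cm [-0.14  0.13  1.42]
expected tip/collar bottom px [[175.05121724 164.05162895]
 [169.19260516 131.31265476]
 [172.03884578 147.30938698]] keeper px [[177.29252706 172.06657628]]
0.02 173.9 175.5 6 [0.6775 0.0131 0.1606]
0.04 172.7 174.5 6 [0.6771 0.0133 0.1785]
0.06 171.4 172.5 6 [0.6779 0.0153 0.1997]
0.08 170.2 168.5 12 [0.6707 0.0352 0.2323]
```

View pics/s7.png

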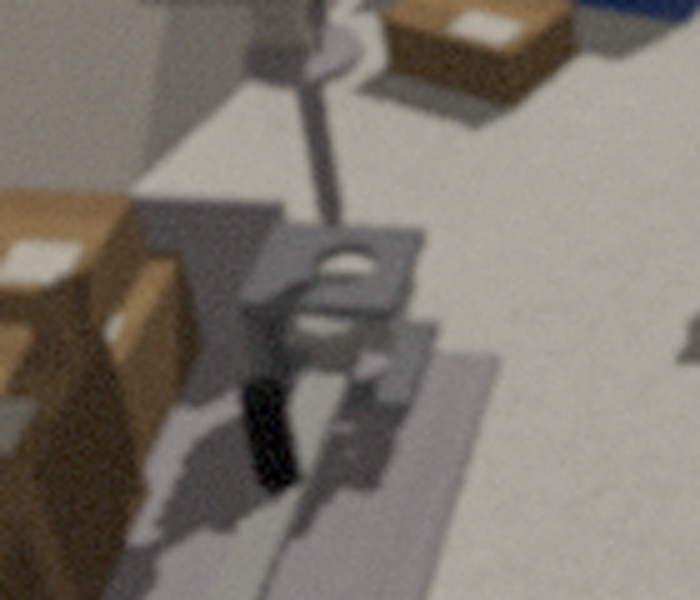

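The tip is about 25 mm above the hole and upright. The side camera shows the same ~2 px offset for both tip and hole, so they are aligned. I'll lower it in stages.

```bash
python3 -m crank '[[[-0.1,0.1,1],0,255],[[0,0,1],0,255],[[0,0,1],0,255],[[0,0,1],0,255],[[0,0,0],0,255]]' 
python3 -m crank '[[[0,0,1],0,255],[[0,0,1],0,255],[[0,0,1],0,255],[[0,0,1],0,255],[[0,0,0],0,255]]'
python3 - <<'E'
from h import *
to((.6825,.0085,.122))
im,d=get_image("side")
cv2.imwrite("pics/s8.png",cv2.resize(im[120:240,110:250,::-1],None,fx=5,fy=5,interpolation=cv2.INTER_CUBIC))
E
```

```text
clock: 13.9
position: [0.682, 0.009, 0.2014]
ee_rot: [-3.104, -0.48, 0.005]
force: [0.4, -0.2, -3.9]
width: 0.234
clock: 14.4
position: [0.6821, 0.0089, 0.1616]
ee_rot: [-3.105, -0.48, 0.005]
force: [-0.3, 0.2, -2.6]
width: 0.237
t 14.4 pos [0.6821 0.0089 0.1616] w 0.237 F [-0.3  0.2 -2.6] toolx [ 0.953  0.302 -0.003] toolz [-0.003 -0.    -1.   ]
  go (0.6825, 0.0085, 0.122) cm [0.04 0.06 3.96]
```

View pics/s8.png

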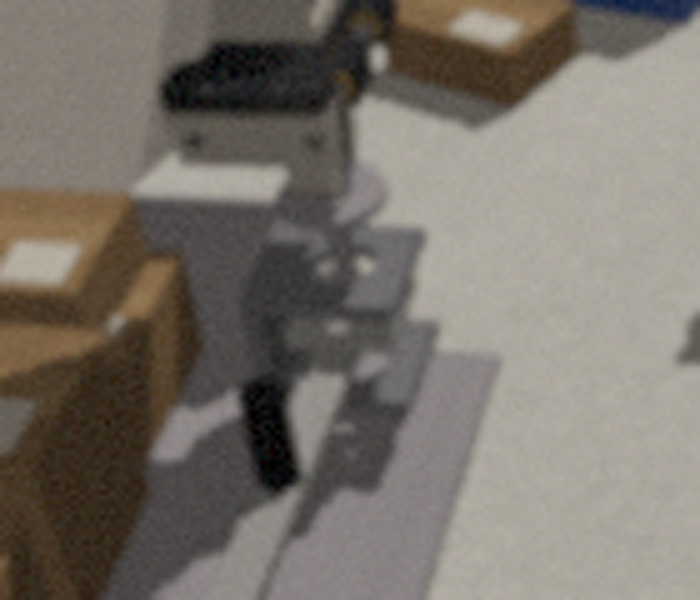

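The shaft is centred in the hole at (345,265), and there is no contact force. I'll lower it the rest of the way.

```bash
python3 -m crank '[[[0,0,1],0,255],[[0,0,1],0,255],[[0,0,1],0,255],[[0,0,0.5],0,255],[[0,0,0],0,255]]' 
python3 -m crank '[[[0,0,0.3],0,255],[[0,0,0.1],0,255],[[0,0,0],0,255]]'
```

```text
clock: 14.95
position: [0.6825, 0.009, 0.1274]
ee_rot: [-3.105, -0.48, 0.003]
force: [0.3, 0.4, -3.4]
width: 0.235
clock: 15.25
position: [0.6832, 0.0092, 0.1249]
ee_rot: [3.105, 0.48, 0.0]
force: [-0.4, 0.3, -3.0]
width: 0.233
```

```bash
python3 -m crank '[[[0,0,0.2],0,255],[[0,0,0.1],0,255],[[0,0,0],0,255]]' 
python3 -m crank '[[[0,0,0],0,0],[[0,0,0],0,0],[[0,0,0],0,0],[[0,0,0],0,0],[[0,0,0],0,0]]'
python3 -m crank '[[[0,0,0],0,0],[[0,0,0],0,0],[[0,0,0],0,0],[[0,0,-1],0,0],[[0,0,-2],0,0]]'
python3 -m crank '[[[0,0,-3],0,0],[[0,0,-3],0,0],[[0,0,-3],0,0],[[-3,3,0],0,0],[[-3,3,0],0,0]]'
python3 -m crank '[[[-4,3,0],0,0],[[-4,3,0],0,0],[[-4,3,0],0,0],[[-3,3,0],0,0],[[0,0,0],0,0]]'
python3 - <<'E'
from h import *
np.set_printoptions(precision=4,suppress=True)
to()
im,d=get_image("side")
cv2.imwrite("pics/s9.png",cv2.resize(im[120:240,110:250,::-1],None,fx=5,fy=5,interpolation=cv2.INTER_CUBIC))
im,d=get_image("top");W=P("top",d)
cv2.imwrite("pics/t9.png",cv2.resize(im[80:200,100:280,::-1],None,fx=4,fy=4,interpolation=cv2.INTER_CUBIC))
def f(nm,u,v,r,lo,hi):
    m=np.zeros((384,512),bool);m[v-r:v+r+1,u-r:u+r+1]=1;m&=(W[...,2]>lo)&(W[...,2]<hi)
    if m.sum()<10: print(nm,m.sum());return
    c=max(cv2.findContours(m.astype(np.uint8),0,cv2.CHAIN_APPROX_NONE)[0],key=len)[:,0]
    print(nm,m.sum(),fitc(W[c[:,1],c[:,0],:2]),np.median(W[m][:,2]))
u,v=proj("top",[.6833,.009,.116])[0].round().astype(int)
f("griptop",u,v,14,.15,.17);f("collar",u,v,14,.1135,.125);f("knob",196,136,11,.125,.145)
E
```

```text
clock: 15.55
position: [0.6832, 0.0092, 0.1218]
ee_rot: [3.105, 0.48, 0.0]
force: [-0.2, 0.2, -2.7]
width: 0.231
clock: 16.05
position: [0.6832, 0.0091, 0.1218]
ee_rot: [3.105, 0.48, 0.0]
force: [-0.2, 0.7, -0.2]
width: 0.62
clock: 16.55
position: [0.6821, 0.009, 0.151]
ee_rot: [-3.105, -0.48, 0.005]
force: [0.6, 0.1, 0.6]
width: 0.989
clock: 17.05
position: [0.6445, -0.0653, 0.2438]
ee_rot: [3.104, 0.485, 0.005]
force: [0.3, -1.9, -0.0]
width: 1.003
clock: 17.55
position: [0.5337, -0.2334, 0.2426]
ee_rot: [3.103, 0.464, -0.003]
force: [1.0, -0.3, -0.8]
width: 0.999
t 17.55 pos [ 0.5337 -0.2334  0.2426] w 0.999 F [ 1.  -0.3 -0.8] toolx [ 0.956  0.292 -0.002] toolz [-0.001 -0.004 -1.   ]
griptop 74 (array([0.6831, 0.01  ]), np.float64(0.009960851251599361)) 0.16175064259854816
collar 314 (array([0.6836, 0.0099]), np.float64(0.026906396395594997)) 0.11704837494192563
knob 70 (array([0.6478, 0.1334]), np.float64(0.009960496970613868)) 0.13550995709636188
```

View pics/s9.png

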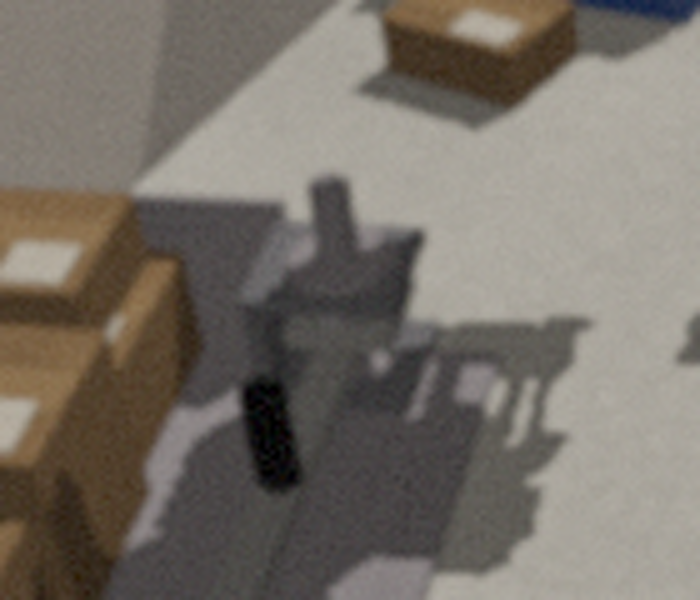

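View pics/t9.png

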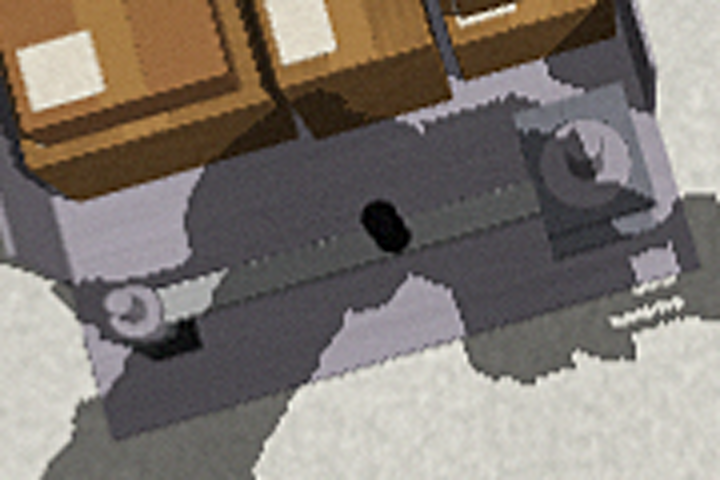

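The pin stands upright. Its collar top is at 0.117 m (0.116 m expected), its grip top at 0.161 m, and it sits within about 1 mm of the hole's axis. The bar is still shut and the arm is clear, so I'll hand in.

```bash
python3 -m crank '[[[0,0,0],0,0],[[0,0,0],0,0],[[0,0,0],0,0]]'; python3 -c "
from cell import workorder
print(workorder.sign_off())"
```

```text
clock: 17.95
position: [0.538, -0.2244, 0.2418]
ee_rot: [-3.104, -0.483, -0.0]
force: [0.1, -0.7, -0.2]
width: 1.002
the job is handed in; nothing more can be done
None
```

The bay is locked and the job was handed in at 17.95 s of the 53 s allowed; `sign_off` reports no verdict. I swung the bar shut by its knob, took the long collared pin from the middle socket, lowered it through the three holes, let go and backed the arm away.

- **Bar:** it is shut to within about 0.002 rad of the measured shut direction, and the knob had not moved after the pin went in. When I pushed 7 mm further to feel for the stop, there was no clear stop force, probably because the knob slipped in the light grip. So I relied on the camera for the angle.
- **Pin:** it stands upright, about 1 mm from the hole's axis. Its collar top reads 117 mm and its grip top 161 mm above the table, against 116 and 161 mm if the collar lies on the jaw.
- **Cameras:** the side camera placed both the pin tip and the keeper about 2 pixels from where I expected. The offset was the same for both, so I took it as calibration error.
- **Forces:** I saw no contact force while lowering the pin; the readings stayed at the pin's weight.

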